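# Hold the calibration block in the clarity checker's light path

## Task

Calibrate the clarity checker on the worktop: swing the rack's cam lever fully open so that it frees the clear calibration block, then draw the block up out of the rack, gripping it by its two frosted faces only and never touching the clear faces. Hold it upright and still in the light path, midway between the lamp and the sensor, clear faces square to the beam and the middle of its window on the beam, without bumping the checker or moving the other kitchen things. Finish while still holding it there in the gripper: do not put it down or let go.

Things in the scene. Friction and masses are not known exactly. Their poses are not given: they have to be found in the camera images.
- rack: Fixed white rack: base plate 110 x 70 x 8 mm, an upright pocket (inside 39 mm along the rack's x, 27 mm along y; rim 38 mm, floor 8 mm above the worktop) and a round post 45 mm from the pocket's centre along the rack's +x, which carries the lever. Origin on the worktop under the pocket's centre; z up. Position and yaw vary.
- cam_lever (a joint): L-shaped steel cam lever on the post, turning about a vertical pivot. 0 = locked: its 45 mm lobe points along the rack's -x, 3 mm over the block's top; its handle arm along the rack's -y. Grows counter-clockwise from above; 1.57 rad = open, at its stop: lobe clear of the block, handle arm along the rack's +x. Starts at 0 to 0.25, light friction (about 1 N at the pin), stays where left.
- lever_pin (a point): The middle of the upright black round pin at the end of the lever's handle arm, 14 mm in diameter, 26 mm tall, its top 145 mm above the worktop and its foot 119 mm above it. This point is 132 mm above the worktop, 50 mm from the pivot, and moves with the lever.
- lever_pivot (a point): Top of the lever's hub, on its vertical pivot axis, 120 mm above the worktop; its axes are the rack's.
- block: Solid clear block 36 x 24 mm, 100 mm tall with its white cap (top 8 mm), about 0.12 kg. Origin: centre of its underside; z up. Faces at its own +x, -x (24 mm wide): CLEAR, not to be touched by the fingers. Faces at +y, -y (36 mm wide, 24 mm apart, matt white, ribbed near the top): FROSTED, to grip. Starts in the rack's pocket, axes as the rack's, 70 mm of it above the rim, 1.5 mm play.
- block_window (a point): Middle of the block's window: on the block's axis, 40 mm above its underside. The light must pass through here along the block's x.
- frosted_a: The frosted face at the block's own +y: origin at its middle, 11 mm from the block's axis, 46 mm above the underside.
- frosted_b: The frosted face at the block's own -y, likewise.
- clear_a: The clear face at the block's own +x: origin at its middle, 17 mm from the block's axis, 46 mm above the underside. The fingers must not touch it.
- clear_b: The clear face at the block's own -x, likewise. The fingers must not touch it.
- checker: Fixed clarity checker: steel base 200 x 60 x 12 mm, two upright white housings (34 x 46 mm, tops 148 mm above the worktop), lamp at its own -x end, sensor at its +x end, each with a black snout facing the other, 110 mm between the snouts. Origin on the worktop under the middle; the beam runs along its own x. Position and yaw vary.
- light_path (a point): Middle of the light path: on the beam, midway between the snouts, 120 mm above the worktop. Its x axis is the beam.
- garlic: Loose garlic bulb, 56 mm, origin under its centre. Leave alone.
- salt_shaker: Loose salt shaker, 44 x 90 mm tall, origin under its centre. Leave alone.
- spice_jar: Loose spice jar with a dark cap, 41 x 105 mm tall, origin under its centre. Leave alone.
- tomato_tin: Loose tall tin, 75 x 110 mm tall, origin under its centre. Leave alone.
- mug: Loose mug, 86 x 121 x 99 mm tall, origin under its middle. Leave alone.
- teaspoon: Loose teaspoon, 130 mm long, lying flat, origin under its middle. Leave alone.

How it is judged (in metres and radians):
On the way, in this order (a step that is already met when the one before it is completed fails the run):
1. the cam lever is swung fully open (past 1.3 rad) while the block still stands in the rack (value of joint cam_lever above 1.3 rad and z of block in the frame of rack below 0.02 m), for 0.1 s.
2. the block is drawn up clear of the rack's pocket, held by both frosted faces (z of block in the frame of rack above 0.045 m and contact force between each of frosted_a, frosted_b and the fingers above 1 N), for 0.2 s.
At the end, for the whole second after the job is handed in: Gripper holds the block by both frosted faces (over 1 N each), rack and checker do not carry it; window middle within 15 mm along, 7 mm across, 10 mm in height of the light path's middle; square to the beam within 8 deg, upright within 6.9 deg, under 0.02 m/s; lever over 1.2 rad (x of block_window in the frame of light_path between -0.015 and 0.015 m and y of block_window in the frame of light_path between -0.007 and 0.007 m and z of block_window in the frame of light_path between -0.01 and 0.01 m and angle between the x axis of block and the x axis of light_path, either way round below 0.14 rad and angle between block's own z axis and vertical below 0.12 rad and linear speed of block below 0.02 m/s and value of joint cam_lever above 1.2 rad and contact force between each of frosted_a, frosted_b and the fingers above 1 N and contact force between block and checker below 0.1 N and contact force between block and rack below 0.1 N); the arm keeps its last pose, push and grip.
It fails at once if the fingers touch a clear face of the block (contact force between any of clear_a, clear_b and the fingers above 0.3 N).
It fails at once if the checker is bumped (over 3 N) by the robot or the block (contact force between checker and the arm above 3 N or contact force between checker and the fingers above 3 N or contact force between checker and block above 3 N).
It fails at once if another kitchen thing is moved by more than 30 mm (distance of any of garlic, salt_shaker, spice_jar, tomato_tin, mug, teaspoon from where it was at the start of the episode above 0.03 m).
It also fails if it takes over 54 s, if anything falls off the work surface, if the arm or the gripper's body presses on something with over 40 N, if the wrist force passes 120 N, or if a joint passes its speed limit or range.

## Robot

A 6-joint arm with a two-finger parallel gripper is mounted at the origin on a cart in front of the work surface, level with it; the furniture and walls round the work are solid. World frame = base frame: x ahead of the robot, y to its left, z up, the work surface at z = 0. Lengths are in m, angles in degrees, forces in N, time in s.
With the tool pointing down it reaches from about 0.35 to 0.875 m from the base axis. Payload 4.2 kg.
Tool frame: the origin (TCP) lies on the front face of the gripper's body, between the roots of the fingers; the fingertips stand 70 mm ahead of it and the grasp point (between the pads) lies 51 mm ahead of it; x points along the fingers, y is the direction in which the jaws open and shut, and the axes are right-handed (so a half turn about x gives the same grasp; the last joint's range is limited). The gripper opens to 87 mm and grips with 3 to 60 N. Pads are 19 mm wide; open, the fingers measure 117 mm over their backs; the gripper's body (75 mm by 190 mm) begins 51 mm behind the grasp point.
Start: joints at [85.806, 22.042, 0.453, 0, -68.411, -14.817], TCP at [0.204, 0.591, 0.292] pointing down, gripper open.
Joint ranges: [-179.83, 179.83], [-69.29, 118.12], [-61.27, 80.66], [-181.25, 117.63], [-171.15, -9.14], [-177.46, 177.46]. Speed limits (degrees/s): [159.86, 159.86, 180, 180, 180, 180].

## Interface

Orientations are given as a 3x3 rotation matrix whose columns are the frame's x, y, z axes.
In Python, from station import r, viewer, spotter gives the robot as it stands.
- The arm moves only by the tool move_arm, never from a script. Its argument "series" is a list that holds one entry, the list of rows, each a list of 7 numbers: the turn, a rotation vector about the world's x, y, z scaled (see below), then the shift along the world's x, y, z scaled (see below), then the opening, from 0 (shut) to 1 (fully open). A call has 1 to 20 rows; each row shifts and turns the pose as measured when the row begins; what a row does not reach is not made up. The controller multiplies each number of a shift by 60 mm and each number of a turn by 8 degrees. A row lasts 1/8 s, in which the tool goes at most 62.5 mm and 10.7 degrees, less where a joint would pass 70% of its speed; a pose out of reach is approached as far as the arm can. A call with a number of a shift or a turn outside -1 to 1 is refused whole. A call with a gripper value outside its range is refused whole. The fingers move at their own pace and stop on an object; the grip force is fixed at half the most. Time passes only in rows, so rows that do not move let the fingers close. It gives the time, the measured TCP pose, the force and the opening at its end, in the units of the state.
- r.sense(): the state, without advancing time (a new reading comes with each control period).
- viewer.capture(name): name is "scene" or "top" or "wrist"; returns (picture, depth): 384x512x3 uint8, red, green, blue; 384x512 float32, m along the optical axis (not along the pixel's ray), 0 where there is no reading.
- viewer.camera_params(name): a dict with "mtx" (3x3 intrinsics, pixels), "dist_coeffs" ([k1, k2, p1, p2, k3] as OpenCV has them; the pictures are not rectified), "pose" (4x4, takes a point from camera to world coordinates). Camera axes: x right, y down, z forward; pixel columns grow to the right and rows downward; lengths in m; the calibration is good to about 2 mm. A picture is of the moment at which its call begins: read the wrist's pose just before it. camera_params takes no time and is no camera call; for the wrist camera it gives the pose at the moment of the call.
- r.finish_job(): hands the job in, once; it reports no verdict.
Trained networks look in the newest picture that a camera, given by its name, has taken for a name from the list of things; names that differ only in an ending like _2 or _b are one class to them, and where a whole thing is asked for, a point or a joint stands for the part that bears it (a point fixed in the world has none). Each returns a list of dicts, best first, with "conf" (0 to 1); they miss things now and then, are a little off and sometimes report something else, mostly with a low value. They report only what shows in the picture. A call takes as long as a camera call.
- spotter.find_in(camera, name): "centre" ([column, row] in pixels, amid what is visible of it).
- spotter.trace(camera, name): "mask" (384x512 bool, what is visible of it) and "centre" ([column, row] in pixels, amid what is visible of it).
The state is a dict: "time_s": time; "joints": joint angles; "joint_velocities": joint speeds; "effort": joint torques, N m; "tcp_pos": TCP position; "ee_rot": TCP orientation; "wrist_force": force on the tool from outside, world axes, zero at the start; "moment": the same for the moment, N m; "gripper_width": opening from 0.0 (shut) to 1.0 (fully open).
Only numpy, scipy, OpenCV 4.12 (cv2) and the standard library are available. Lean on these libraries where they do the work, as an engineer would, in place of code of your own. Each camera call takes 0.05 s, during which the arm holds its last target.

## Working session

There is one attempt and no reset: what is moved stays moved. The work goes in short steps, Python scripts to look and compute and a tool call to move; the robot and the scene stay as the last step left them, time stands still between calls to the robot, and variables do not carry over. Pictures are saved under pics/ and viewed, and the job is handed in when it is done.

Besides the shell and the picture viewer there is one more tool, called after "Call:" by a JSON object that holds its "api" and its "payload", one argument or row to a line. move_arm: Moves the arm, as the interface text tells. Its arguments: {"type":"object","properties":{"series":{"type":"array","items":{"type":"array","items":{"type":"array","items":{"type":"number","minimum":-1,"maximum":1}}}}},"required":["series"]}

```bash
ls; mkdir -p pics
python3 - <<'E'
from station import r, viewer, spotter
import cv2, numpy as np
s=r.sense(); print(s['time_s'],s['tcp_pos'],s['ee_rot'],s['gripper_width'],s['wrist_force'])
for n in ['scene','top','wrist']:
    p,d=viewer.capture(n); cv2.imwrite(f'pics/{n}0.png',cv2.cvtColor(p,cv2.COLOR_RGB2BGR)); np.save(f'pics/{n}0.npy',d)
    c=viewer.camera_params(n); print(n,c)
E
```

```text
pics
0.0 [0.20341392 0.59048701 0.29112271] [[-6.28448255e-04 -3.25920773e-01 -9.45396877e-01]
 [-2.15933171e-03 -9.45394417e-01  3.25921360e-01]
 [-9.99997471e-01  2.24625017e-03 -1.09639589e-04]] 1.0010578187596744 [ 0.02847194  0.15833662 -0.12073895]
scene {'mtx': array([[370.1552818 ,   0.        , 257.36435306],
       [  0.        , 370.1552818 , 187.16315558],
       [  0.        ,   0.        ,   1.        ]]), 'dist_coeffs': array([0.00289916, 0.        , 0.        , 0.        , 0.        ]), 'pose': array([[ 0.65038613, -0.5198722 ,  0.5538328 ,  0.02000939],
       [-0.75932822, -0.46459895,  0.45559683, -0.42033139],
       [ 0.02045801, -0.71685474, -0.69692235,  0.77041153],
       [ 0.        ,  0.        ,  0.        ,  1.        ]])}
top {'mtx': array([[450.33300742,   0.        , 257.62593292],
       [  0.        , 450.33300742, 194.68780279],
       [  0.        ,   0.        ,   1.        ]]), 'dist_coeffs': array([-0.10216678,  0.        ,  0.        ,  0.        ,  0.        ]), 'pose': array([[-6.17584939e-03, -9.84222749e-01,  1.76826016e-01,
         2.84521607e-01],
       [-9.99980526e-01,  6.23727261e-03, -2.08473425e-04,
         4.54732167e-02],
       [-8.97727781e-04, -1.76823860e-01, -9.84242103e-01,
         1.56249072e+00],
       [ 0.00000000e+00,  0.00000000e+00,  0.00000000e+00,
         1.00000000e+00]])}
wrist {'mtx': array([[304.62120826,   0.        , 258.74632907],
       [  0.        , 304.62120826, 189.68172831],
       [  0.        ,   0.        ,   1.        ]]), 'dist_coeffs': array([-0.06517257,  0.        ,  0.        ,  0.        ,  0.        ]), 'pose': array([[-0.32548032, -0.91687608, -0.23108618,  0.26517463],
       [-0.94554655,  0.31614453,  0.07742319,  0.56912373],
       [ 0.00206916,  0.24370247, -0.96984784,  0.38358077],
       [ 0.        ,  0.        ,  0.        ,  1.        ]])}
```

View pics/scene0.png

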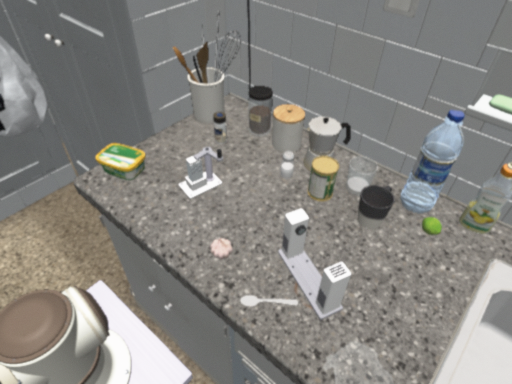

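View pics/top0.png

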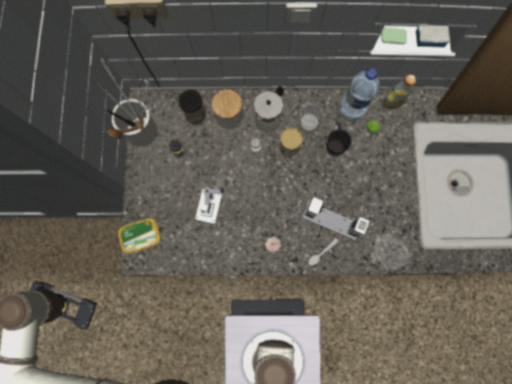

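View pics/wrist0.png

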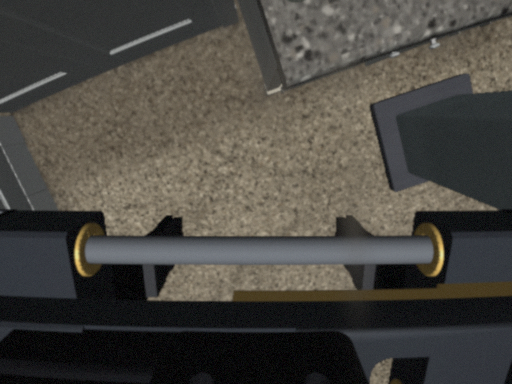

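The scene view shows the rack at about (200,175) and the checker at (315,265). In the top view they are at (208,205) and (337,217), with the teaspoon at (323,252) and the garlic at (273,244). Next I'll measure them.

```bash
cat > h.py <<'E'
import numpy as np, cv2
from station import r, viewer, spotter
def rays(c,uv):
    uv=np.asarray(uv,float).reshape(-1,1,2)
    n=cv2.undistortPoints(uv,c['mtx'],c['dist_coeffs']).reshape(-1,2)
    return np.c_[n,np.ones(len(n))]
def at_depth(c,uv,z):
    p=rays(c,uv)*np.asarray(z).reshape(-1,1); T=c['pose']; return p@T[:3,:3].T+T[:3,3]
def at_height(c,uv,h):
    T=c['pose']; d=rays(c,uv)@T[:3,:3].T; k=(h-T[2,3])/d[:,2]; return T[:3,3]+d*k[:,None]
def cloud(c,d,box):
    u0,v0,u1,v1=box
    vv,uu=np.mgrid[v0:v1,u0:u1]; z=d[v0:v1,u0:u1].ravel(); m=z>0
    uv=np.c_[uu.ravel(),vv.ravel()][m]
    return uv,at_depth(c,uv,z[m])
def proj(c,P):
    T=np.linalg.inv(c['pose']); rv=cv2.Rodrigues(T[:3,:3])[0]
    return cv2.projectPoints(np.asarray(P,float).reshape(-1,1,3),rv,T[:3,3],c['mtx'],c['dist_coeffs'])[0].reshape(-1,2)
def zoom(p,box,k,name):
    u0,v0,u1,v1=box
    cv2.imwrite(name,cv2.cvtColor(cv2.resize(p[v0:v1,u0:u1],None,fx=k,fy=k,interpolation=cv2.INTER_CUBIC),cv2.COLOR_RGB2BGR))
E
python3 - <<'E'
from h import *
for n in ['top','scene']:
    p,d=viewer.capture(n); c=viewer.camera_params(n); np.savez(f'pics/{n}1.npz',p=p,d=d)
    for o in ['rack','cam_lever','lever_pin','block','checker','garlic','salt_shaker','spice_jar','tomato_tin','mug','teaspoon']:
        t=spotter.trace(n,o)[:2]
        for x in t:
            m=x['mask']; vv,uu=np.nonzero(m); z=d[vv,uu]; k=z>0
            P=at_depth(c,np.c_[uu,vv][k],z[k]) if k.sum() else np.zeros((1,3))
            print(n,o,round(x['conf'],2),np.round(x['centre']),m.sum(),np.round(np.median(P,0),3),'zmax',np.round(np.percentile(P[:,2],97),3))
        if t: np.savez(f'pics/m_{n}_{o}.npz',m=t[0]['mask'])
    if n=='top':
        zoom(p,(180,175,250,235),8,'pics/zr_top.png'); zoom(p,(290,185,380,255),8,'pics/zc_top.png')
    else:
        zoom(p,(165,130,240,210),7,'pics/zr_sc.png'); zoom(p,(265,200,365,325),4.5,'pics/zc_sc.png')
print(r.sense()['time_s'])
E
```

```text
top rack 0.9 [209. 201.] 543 [0.532 0.207 0.013] zmax 0.129
top cam_lever 0.63 [208. 193.] 148 [0.554 0.207 0.12 ] zmax 0.144
top cam_lever 0.55 [180. 146.] 199 [0.713 0.321 0.096] zmax 0.11
top lever_pin 0.58 [209. 192.] 172 [0.554 0.207 0.12 ] zmax 0.146
top block 0.61 [208. 210.] 63 [0.506 0.218 0.105] zmax 0.115
top checker 0.7 [336. 217.] 1214 [ 0.468 -0.219  0.016] zmax 0.151
top checker 0.45 [208. 194.] 155 [0.555 0.207 0.12 ] zmax 0.146
top garlic 0.69 [273. 242.] 164 [ 0.392 -0.002  0.038] zmax 0.051
top salt_shaker 0.66 [257. 145.] 162 [0.722 0.051 0.066] zmax 0.092
top spice_jar 0.57 [175. 149.] 203 [0.714 0.32  0.098] zmax 0.11
top spice_jar 0.52 [212. 205.] 608 [0.531 0.207 0.012] zmax 0.125
top tomato_tin 0.6 [295. 142.] 537 [ 0.728 -0.065  0.105] zmax 0.113
top mug 0.85 [338. 142.] 598 [ 0.749 -0.238  0.053] zmax 0.101
top teaspoon 0.62 [320. 250.] 161 [ 0.355 -0.165  0.005] zmax 0.014
top teaspoon 0.37 [209. 202.] 568 [0.532 0.207 0.012] zmax 0.125
scene rack 0.56 [205. 175.] 923 [0.538 0.204 0.023] zmax 0.124
scene cam_lever 0.72 [209. 154.] 255 [0.553 0.203 0.117] z
[... 205 characters left out ...]
ax 0.106
scene block 0.87 [193. 167.] 323 [0.507 0.212 0.076] zmax 0.107
scene checker 0.94 [308. 273.] 3425 [ 0.463 -0.216  0.056] zmax 0.148
scene garlic 0.54 [219. 253.] 358 [ 0.383 -0.012  0.034] zmax 0.048
scene salt_shaker 0.8 [286. 164.] 344 [0.721 0.044 0.046] zmax 0.087
scene salt_shaker 0.74 [204. 179.] 853 [0.538 0.203 0.024] zmax 0.126
scene spice_jar 0.67 [219. 128.] 374 [0.71  0.313 0.065] zmax 0.105
scene tomato_tin 0.9 [320. 178.] 1089 [ 0.717 -0.078  0.083] zmax 0.108
scene mug 0.77 [374. 204.] 1224 [ 0.723 -0.234  0.067] zmax 0.098
scene teaspoon 0.85 [259. 300.] 305 [ 0.35  -0.16   0.005] zmax 0.01
scene teaspoon 0.37 [307. 272.] 3506 [ 0.464 -0.216  0.054] zmax 0.148
1.35
```

View pics/zr_top.png

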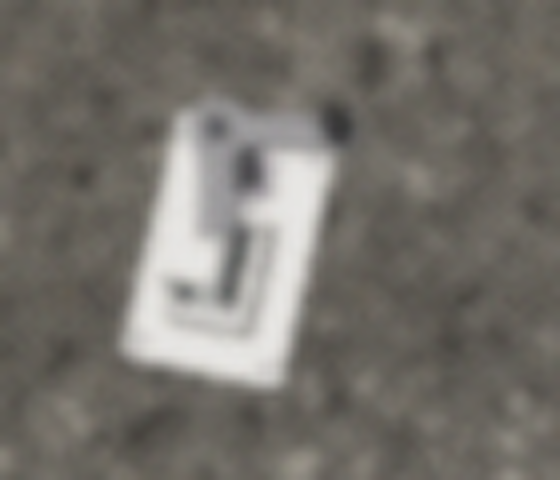

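View pics/zc_top.png

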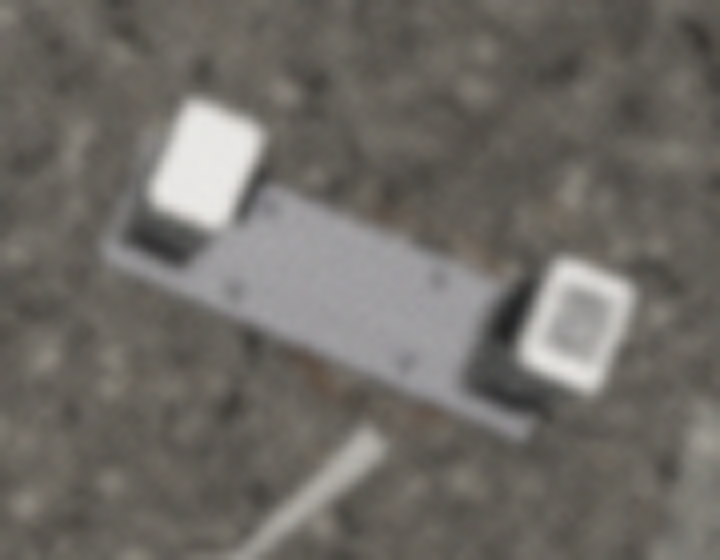

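View pics/zr_sc.png

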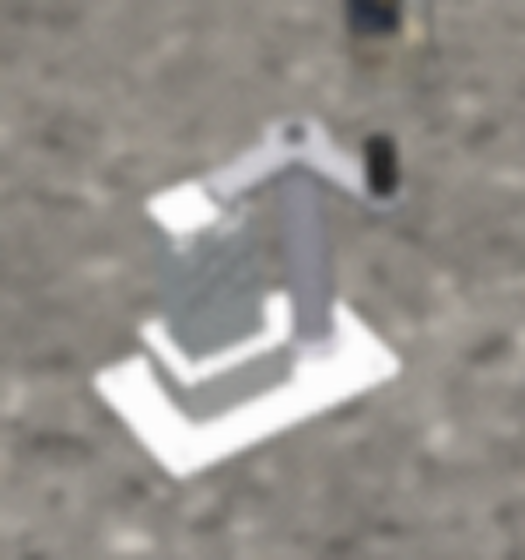

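View pics/zc_sc.png

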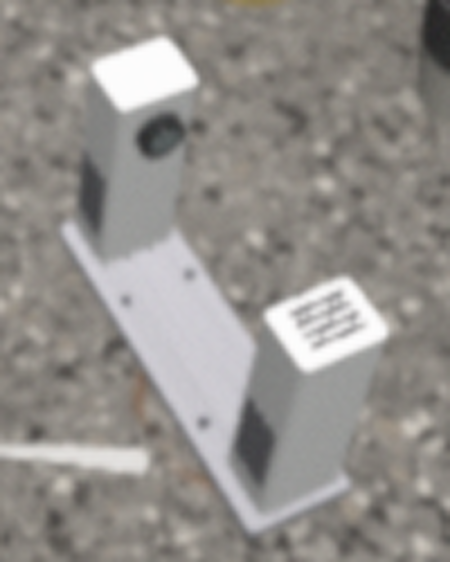

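```bash
cat > fit.py <<'E'
from h import *
from scipy.optimize import least_squares
ct,cs=viewer.camera_params('top'),viewer.camera_params('scene')
def px(l,k,o): return (np.array(l,float)+.5)/k-.5+np.array(o)
T=lambda l:px(l,8,(180,175)); S=lambda l:px(l,7,(165,130))
TC=lambda l:px(l,8,(290,185)); SC=lambda l:px(l,4.5,(265,200))
def R(a): return np.array([[np.cos(a),-np.sin(a),0],[np.sin(a),np.cos(a),0],[0,0,1]])
# rack: p=x,y,yaw,lever,baseoffset
def mk(p):
    f=R(p[2]); o=np.array([p[0],p[1],0])
    W=lambda l:np.array(l)@f.T+o
    b=p[4]; 
    base=W([[b-.055,.035,.008],[b-.055,-.035,.008],[b+.055,-.035,.008],[b+.055,.035,.008]])
    piv=W([[.045,0,.12]])
    a=p[3]-np.pi/2
    pin=lambda z:W([[.045+.05*np.cos(a),.05*np.sin(a),z]])
    cap=W([[-.018,.012,.108],[-.018,-.012,.108]])
    return base,piv,pin,cap
def res(p):
    base,piv,pin,cap=mk(p)
    rt=np.r_[proj(ct,base[[0,1,3]])-T([[122,352],[280,385],[180,108]]), proj(ct,piv)-T([[215,125]]), proj(ct,pin(.145))-T([[338,122]])]
    rs=np.r_[proj(cs,base[[0,1,2]])-S([[95,382],[183,477],[402,368]]), proj(cs,piv)-S([[293,130]]), proj(cs,pin(.132))-S([[382,165]]), proj(cs,cap)-S([[147,205],[180,238]])]
    return np.r_[rt,rs].ravel()
s=least_squares(res,[.52,.21,-.1,.1,.02],loss='soft_l1')
print('rack',np.round(s.x,4),'yawdeg',np.degrees(s.x[2]),np.round(res(s.x).reshape(-1,2),1).tolist())
def mc(p):
    f=R(p[2]); o=np.array([p[0],p[1],0]); W=lambda l:np.array(l)@f.T+o
    h=p[3]
    A=W([[-h-.017,.023,.148],[-h+.017,.023,.148],[-h+.017,-.023,.148],[-h-.017,-.023,.148]])
    B=W([[h-.017,.023,.148],[h+.017,.023,.148],[h+.017,-.023,.148],[h-.017,-.023,.148]])
    base=W([[-.1,-.03,.012],[.1,-.03,.012],[.1,.03,.012]])
    return A,B,base
def resc(p):
    A,B,b=mc(p)
    return np.r_[proj(ct,A)-TC([[195,97],[265,130],[215,228],[150,197]]),proj(ct,B)-TC([[565,257],[635,292],[597,392],[522,355]]),
      proj(ct,b[:2])-TC([[107,248],[526,436]]),
      proj(cs,A)-SC([[92,70],[163,37],[198,78],[128,112]])[[1,2,3,0]],proj(cs,B)-SC([[265,315],[345,277],[388,328],[308,372]])[[1,2,3,0]],
      proj(cs,b)-SC([[62,226],[257,525],[347,480]])].ravel()
q=least_squares(resc,[.47,-.22,np.radians(-112),.083],loss='soft_l1')
print('checker',np.round(q.x,4),np.degrees(q.x[2]),np.round(resc(q.x).reshape(-1,2),1).tolist())
E
python3 fit.py
```

```text
rack [ 0.5152  0.2197 -0.1981  0.16    0.012 ] yawdeg -11.348955144212868 [[0.5, 0.2], [0.4, -0.1], [-0.0, 0.3], [0.4, 0.1], [-0.3, -0.5], [-0.1, -0.3], [-0.5, -0.3], [0.2, -0.6], [0.4, 0.8], [-0.3, 0.3], [-0.0, -0.2], [-0.3, -0.4]]
checker [ 0.4722 -0.212  -1.9857  0.0798] -113.7746312494102 [[-0.6, -0.4], [0.5, -0.3], [1.3, 0.5], [-0.4, 0.2], [-0.6, -0.8], [0.5, -0.9], [0.1, -0.2], [-0.4, 0.2], [-0.9, 1.0], [-0.0, 0.2], [1.0, -0.5], [1.0, 0.6], [-1.4, -0.4], [-0.8, -1.6], [1.0, -0.8], [1.5, 1.1], [-0.4, 0.1], [-0.5, -1.0], [-1.0, -0.1], [-1.1, 2.3], [1.8, 1.4]]
```

Rack fit is good: origin (0.515, 0.220), yaw −11.3°, lever about 0.16 rad. The checker is at about (0.472, −0.212), yaw −113.8°. I'll move over the pin with the jaws partly open and look again with the wrist camera.

Call:
{"api": "move_arm", "payload": {
  "series": [
    [[0,0,-0.41,0.587,-0.708,0.05,0.4],[0,0,-0.41,0.587,-0.708,0.05,0.4],[0,0,-0.41,0.587,-0.708,0.05,0.4],[0,0,-0.41,0.587,-0.708,0.05,0.4],[0,0,-0.41,0.587,-0.708,0.05,0.4],[0,0,-0.41,0.587,-0.708,0.05,0.4],[0,0,-0.41,0.587,-0.708,0.05,0.4],[0,0,-0.41,0.587,-0.708,0.05,0.4],[0,0,-0.41,0.587,-0.708,0.05,0.4],[0,0,-0.41,0.587,-0.708,0.05,0.4],[0,0,0,0,0,0,0.4]]
  ]
}}

```text
time_s: 2.72
tcp_pos: [0.5643, 0.1522, 0.324]
ee_rot: [[0.005, -0.795, -0.606], [0.002, -0.606, 0.795], [-1.0, -0.005, -0.002]]
wrist_force: [-0.5, 0.0, 0.2]
gripper_width: 0.403
```

```bash
cat > w.py <<'E'
import sys
from h import *
k=sys.argv[1]
s=r.sense(); c=viewer.camera_params('wrist'); p,d=viewer.capture('wrist')
R_=s['ee_rot']; print('t',s['time_s'],'tcp',np.round(s['tcp_pos'],4),'jawyaw',np.degrees(np.arctan2(R_[1,1],R_[0,1])),'x',np.round(R_[:,0],3),'w',s['gripper_width'],'F',np.round(s['wrist_force'],1),'j6',s['joints'])
np.savez(f'pics/w{k}.npz',p=p,d=d,pose=c['pose'])
cv2.imwrite(f'pics/w{k}.png',cv2.cvtColor(cv2.resize(p,(768,576),interpolation=cv2.INTER_CUBIC),cv2.COLOR_RGB2BGR))
E
python3 w.py 1
```

```text
t 2.725 tcp [0.5643 0.1522 0.324 ] jawyaw -142.69507353321734 x [ 0.005  0.002 -1.   ] w 0.4028099521655505 F [-0.5  0.   0.2] j6 [ 3.09872551e+01  1.68002486e+01 -2.70199032e+00  6.69419117e-02
 -7.02037254e+01  6.29492486e+00]
```

View pics/w1.png

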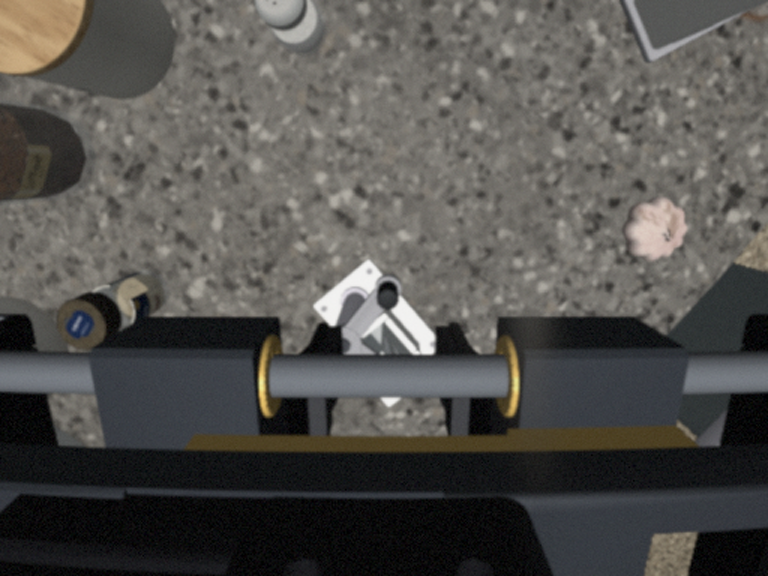

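The wrist view shows the pin at about (388,292) in the 1.5x picture, just ahead of the gap between the fingers. I'll turn that into a position.

Run:
```python
from h import *
z=np.load('pics/w1.npz'); p,d=z['p'],z['d']; c=viewer.camera_params('wrist')
zoom(p,(200,165,310,275),6,'pics/w1z.png')
print(np.abs(c['pose']-z['pose']).max())
print('pin top',at_height(c,[[388/1.5,294/1.5]],.145))
t=spotter.find_in('wrist','lever_pin'); print(t[:2])
uv,P=cloud(c,d,(235,175,285,215)); m=P[:,2]>.13; print(m.sum(),P[m].mean(0) if m.any() else 0, P[m].max(0),P[m].min(0))
print('model proj pin,pivot',proj(c,[[.5574,.1608,.145],[.5593,.2108,.12],[.5152,.2197,.108]]))
```

```text
0.001635877639652894
pin top [[0.55842646 0.15990956 0.145     ]]
[{'centre': [243.8, 210.6], 'conf': 0.56}, {'centre': [198.0, 18.0], 'conf': 0.22}]
204 [0.55801509 0.16191863 0.14281284] [0.56428814 0.16967568 0.14645829] [0.55087699 0.15592235 0.13101111]
model proj pin,pivot [[258.96295046 197.39138753]
 [228.23504165 226.77103042]
 [256.97387495 251.76276373]]
```

View pics/w1z.png

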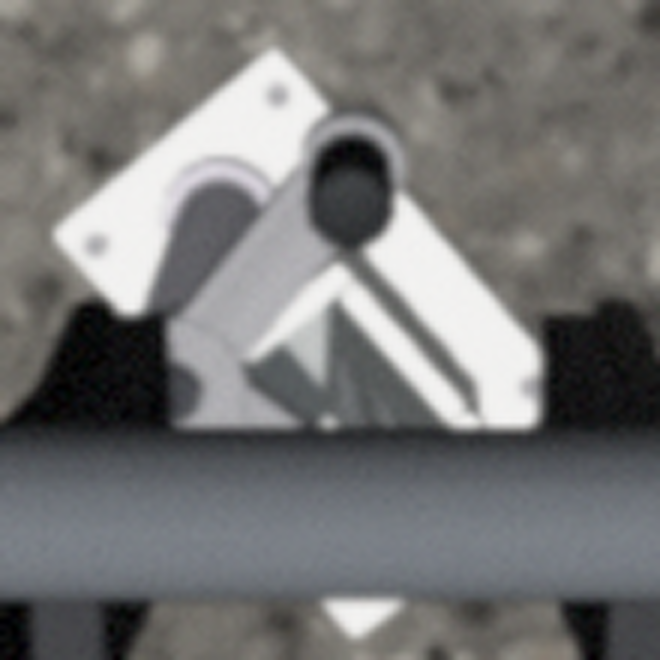

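Call:
{"api": "move_arm", "payload": {
  "series": [
    [[0,0,0,-0.1,0.15,0,0.4],[0,0,0,0,0,-0.7,0.4],[0,0,0,0,0,-0.7,0.4],[0,0,0,0,0,-0.5,0.4],[0,0,0,0,0,-0.15,0.4],[0,0,0,0,0,0,0.4]]
  ]
}}

```text
time_s: 3.58
tcp_pos: [0.5517, 0.173, 0.2011]
ee_rot: [[0.01, -0.784, -0.621], [0.006, -0.621, 0.784], [-1.0, -0.011, -0.001]]
wrist_force: [-0.2, 1.0, 0.3]
gripper_width: 0.405
```

```bash
python3 w.py 2
```

```text
t 3.575 tcp [0.5517 0.173  0.2011] jawyaw -141.62787845162902 x [ 0.01   0.006 -1.   ] w 0.4049640382998573 F [-0.2  1.   0.3] j6 [ 3.34651447e+01  2.19222474e+01 -1.39009782e+01  2.87340357e-02
 -5.35371042e+01  4.88959809e+00]
```

View pics/w2.png

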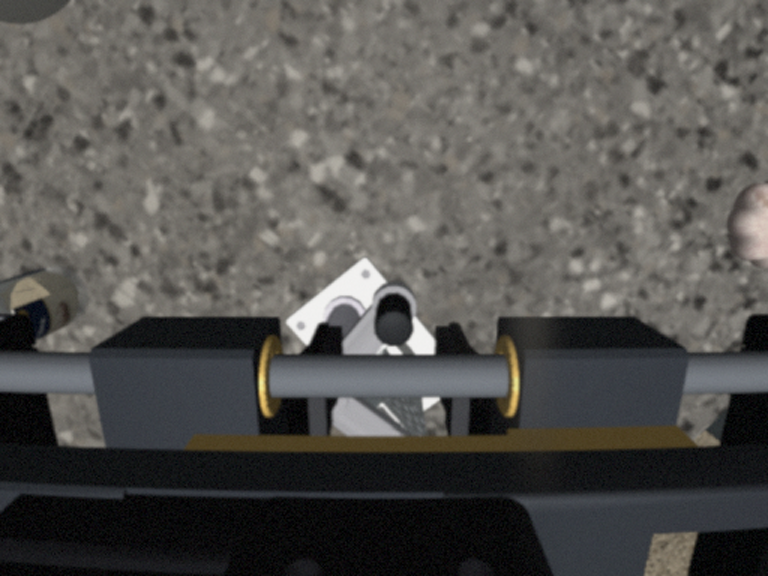

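Call:
{"api": "move_arm", "payload": {
  "series": [
    [[0,0,0,0.1,-0.2,-0.05,0.4],[0,0,0,0,0,0,0.4]]
  ]
}}

```text
time_s: 3.88
tcp_pos: [0.5592, 0.1611, 0.201]
ee_rot: [[0.015, -0.783, -0.621], [0.009, -0.621, 0.784], [-1.0, -0.017, -0.002]]
wrist_force: [-0.4, 0.2, 0.1]
gripper_width: 0.4
```

Call:
{"api": "move_arm", "payload": {
  "series": [
    [[-0.06,0.1,0,0.283,0.117,-0.1,0.4],[0,0,0,0.207,0.065,-0.05,0.4],[0,0,0,0,0,0,0.4]]
  ]
}}

```text
time_s: 4.25
tcp_pos: [0.5895, 0.1702, 0.1937]
ee_rot: [[0.001, -0.785, -0.62], [-0.001, -0.62, 0.785], [-1.0, -0.0, -0.001]]
wrist_force: [-0.1, 0.3, 0.8]
gripper_width: 0.401
```

Call:
{"api": "move_arm", "payload": {
  "series": [
    [[0,0,0,0.168,0.147,0.05,0.4],[0,0,0,0.148,0.16,0,0.4],[0,0,0,0,0,0,0.4]]
  ]
}}

```text
time_s: 4.62
tcp_pos: [0.6092, 0.1895, 0.1971]
ee_rot: [[0.001, -0.785, -0.619], [-0.001, -0.619, 0.785], [-1.0, -0.0, -0.001]]
wrist_force: [-0.6, -0.2, -0.7]
gripper_width: 0.402
```

```bash
python3 w.py 3
python3 - <<'E'
from h import *
p,d=viewer.capture('scene'); zoom(p,(150,110,270,210),6,'pics/s3.png')
E
```

```text
t 4.625 tcp [0.6092 0.1895 0.1971] jawyaw -141.72357876237953 x [ 0.001 -0.001 -1.   ] w 0.4018309831894478 F [-0.6 -0.2 -0.7] j6 [ 3.18013160e+01  2.76533522e+01 -4.94877732e+00  5.37335741e-02
 -5.73856846e+01  6.44614581e+00]
```

View pics/w3.png

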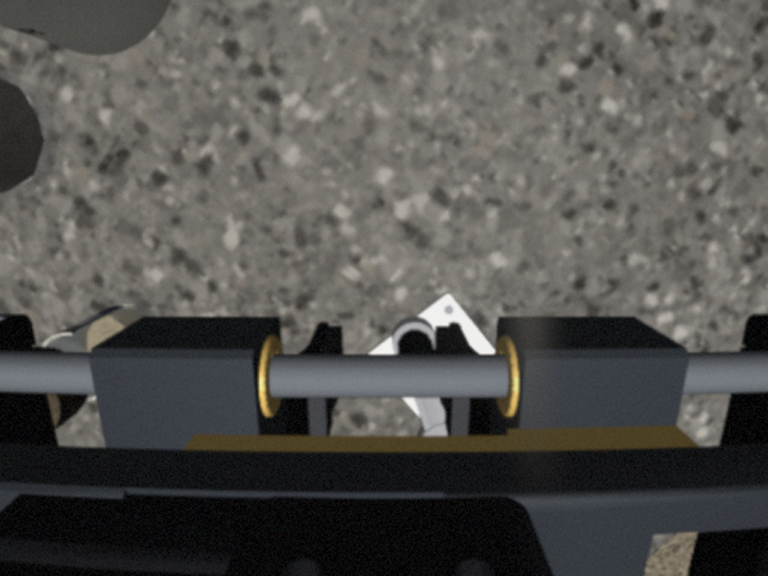

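View pics/s3.png

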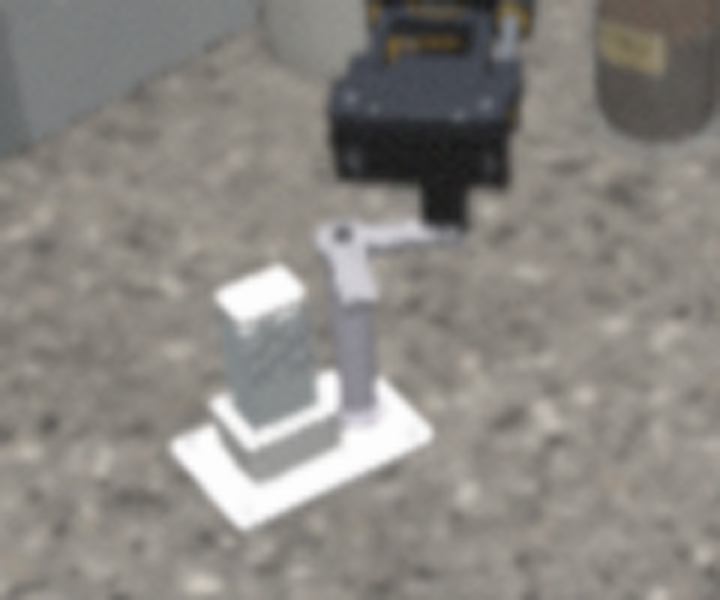

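The lever is following: the pin sits against the right finger and the lobe is clear of the block. I'll carry on to the stop.

Call:
{"api": "move_arm", "payload": {
  "series": [
    [[0,0,0,0.08,0.16,0,0.4],[0,0,0,0.04,0.13,0,0.4],[0,0,0,0,0,0,0.4]]
  ]
}}

```text
time_s: 5.1
tcp_pos: [0.6159, 0.2075, 0.1972]
ee_rot: [[-0.0, -0.785, -0.619], [-0.001, -0.619, 0.785], [-1.0, 0.001, -0.001]]
wrist_force: [0.5, 0.0, -0.4]
gripper_width: 0.398
```

Call:
{"api": "move_arm", "payload": {
  "series": [
    [[0,0,0,0.02,0.05,0,0.4],[0,0,0,-0.09,-0.07,0,0.4],[0,0,0,0,0,0.6,0.4],[0,0,0,0,0,0.8,0.4],[0,0,0.9,-0.3,0.04,0.1,1],[0,0,0.9,-0.3,0.04,0,1],[0,0,0.9,-0.3,0.04,0,1],[0,0,0.9,-0.3,0.04,0,1],[0,0,0.9,-0.3,0.04,0,1],[0,0,0.5,0,0,0,1],[0,0,0,0,0,0,1]]
  ]
}}

```text
time_s: 6.48
tcp_pos: [0.5171, 0.2192, 0.2921]
ee_rot: [[0.008, -0.182, -0.983], [0.011, -0.983, 0.182], [-1.0, -0.012, -0.006]]
wrist_force: [-0.3, -0.7, -0.3]
gripper_width: 0.986
```

```bash
python3 w.py 4
python3 - <<'E'
from h import *
p,d=viewer.capture('scene'); zoom(p,(150,110,270,210),6,'pics/s4.png')
E
```

```text
t 6.475 tcp [0.5171 0.2192 0.2921] jawyaw -100.49802571237358 x [ 0.008  0.011 -1.   ] w 0.9856361596943867 F [-0.3 -0.7 -0.3] j6 [ 39.41679356  15.62049151  -8.93334894  -0.21501693 -64.68586232
  40.17372476]
```

View pics/w4.png

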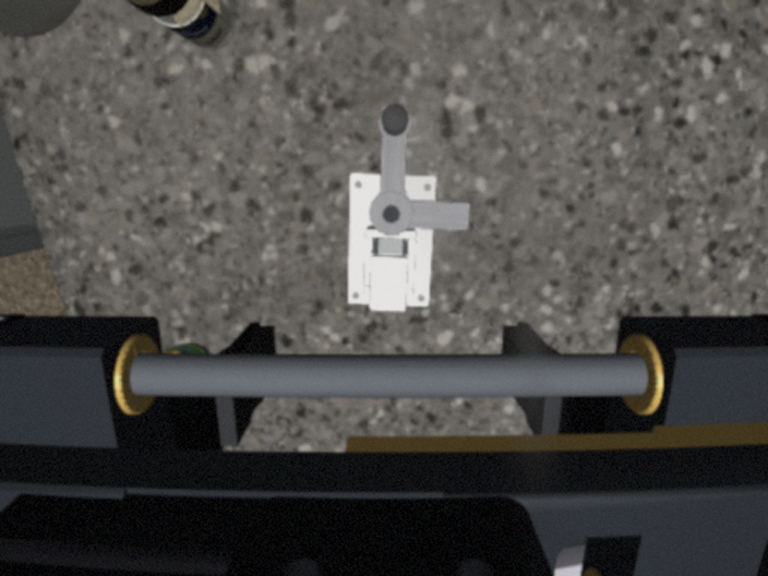

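View pics/s4.png

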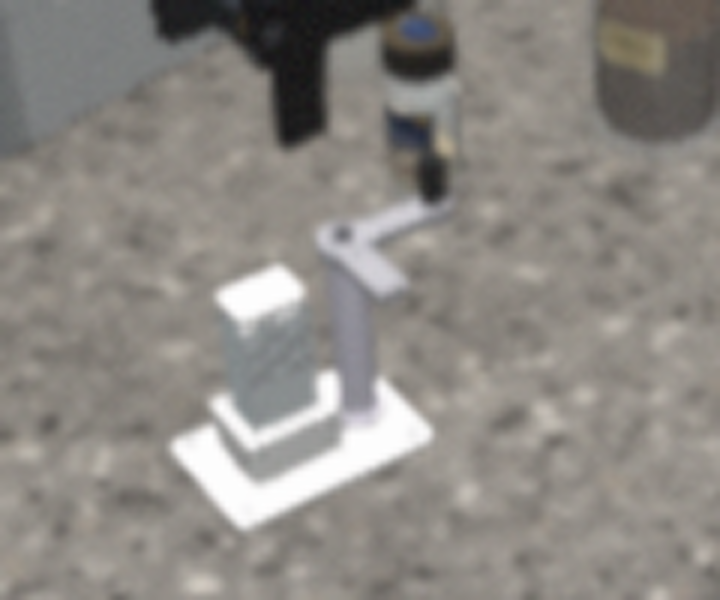

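The lever is fully open. In the wrist picture the pivot is at (391,213), the pin at (395,118), and the near edge of the cap runs from (369,308) to (406,311). I'll refine the rack pose from these.

Run:
```python
from h import *
z=np.load('pics/w4.npz'); p,d=z['p'],z['d']; c=viewer.camera_params('wrist'); c['pose']=z['pose']
zoom(p,(225,65,320,215),5,'pics/w4z.png')
f=lambda u,h: np.round(at_height(c,np.array(u)/1.5-.17,h),4)
pv=f([[391,213]],.12)[0]; pin=f([[395,113]],.145)[0]
print(pv,pin,np.degrees(np.arctan2(*(pin-pv)[1::-1])),np.linalg.norm((pin-pv)[:2]))
cap=f([[369,308],[406,311]],.108); print(cap,np.linalg.norm(cap[1]-cap[0]))
b=f([[350,173],[436,177],[347,304],[431,306]],.008); print(b,b.mean(0))
e=b[0]-b[2]; print(np.degrees(np.arctan2(e[1],e[0])),np.linalg.norm(e)); e=b[1]-b[3]; print(np.degrees(np.arctan2(e[1],e[0])))
m=(d[:,:]>0); uv,P=cloud(c,d,(240,170,280,210)); k=(P[:,2]>.104)&(P[:,2]<.112); print(k.sum(),P[k].mean(0),P[k].min(0),P[k].max(0),np.median(P[k,2]))
if k.sum()>20: print(cv2.minAreaRect(P[k,:2].astype(np.float32)*1000))
```

```text
[0.5588 0.2117 0.12  ] [0.6094 0.2003 0.145 ] -12.69654895161273 0.0518682947473696
[[0.5018 0.2364 0.108 ]
 [0.4957 0.2138 0.108 ]] 0.023408759044426106
[[0.5872 0.2408 0.008 ]
 [0.5715 0.1733 0.008 ]
 [0.4802 0.2653 0.008 ]
 [0.4656 0.1947 0.008 ]] [0.526125 0.218525 0.008   ]
-12.896809137668669 0.1097690757909531
-11.424336673884305
888 [0.51570864 0.22184016 0.10760037] [0.49620324 0.20747348 0.10414329] [0.53414856 0.23641207 0.10976421] 0.10762992252725556
((515.1806640625, 221.9010772705078), (22.96563148498535, 34.81290054321289), 77.3180923461914)
```

View pics/w4z.png

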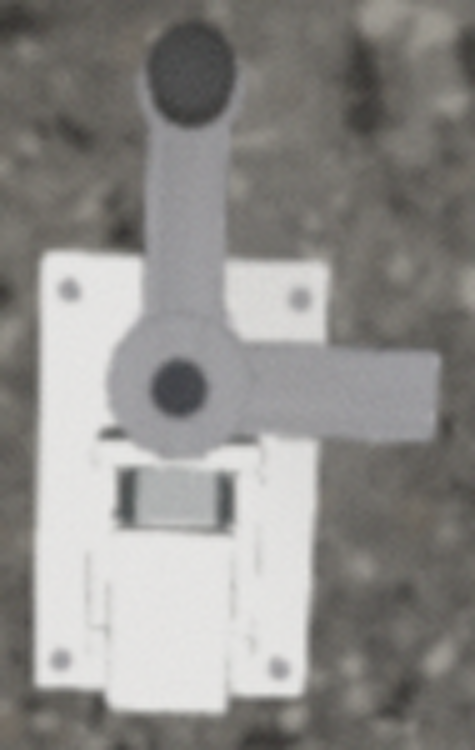

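Call:
{"api": "move_arm", "payload": {
  "series": [
    [[-0.08,0.06,-0.21,-0.035,0.03,0,1],[0,0,0,0,0,-0.6,1],[0,0,0,0,0,-0.6,1],[0,0,0,0,0,-0.1,1],[0,0,0,0,0,0,1]]
  ]
}}

```text
time_s: 7.2
tcp_pos: [0.5171, 0.2215, 0.2139]
ee_rot: [[0.004, -0.218, -0.976], [0.003, -0.976, 0.218], [-1.0, -0.003, -0.004]]
wrist_force: [-0.1, 0.1, -1.0]
gripper_width: 1.002
```

Call:
{"api": "move_arm", "payload": {
  "series": [
    [[0,0,0,-0.04,0,-0.4,1],[0,0,0,0,0,-0.5,1],[0,0,0,0,0,-0.4,1],[0,0,0,0,0,0,1]]
  ]
}}

```text
time_s: 7.7
tcp_pos: [0.5188, 0.224, 0.1413]
ee_rot: [[0.017, -0.218, -0.976], [0.011, -0.976, 0.218], [-1.0, -0.014, -0.014]]
wrist_force: [-0.5, 0.2, -0.6]
gripper_width: 0.996
```

```bash
python3 w.py 5
python3 - <<'E'
from h import *
p,d=viewer.capture('scene'); zoom(p,(140,90,260,210),5,'pics/s5.png')
E
```

```text
t 7.7 tcp [0.5188 0.224  0.1413] jawyaw -102.58054881271269 x [ 0.017  0.011 -1.   ] w 0.9959635204117931 F [-0.5  0.2 -0.6] j6 [ 39.84673532  24.734524   -19.84781505   0.21654337 -44.28348085
  37.41347529]
```

View pics/w5.png

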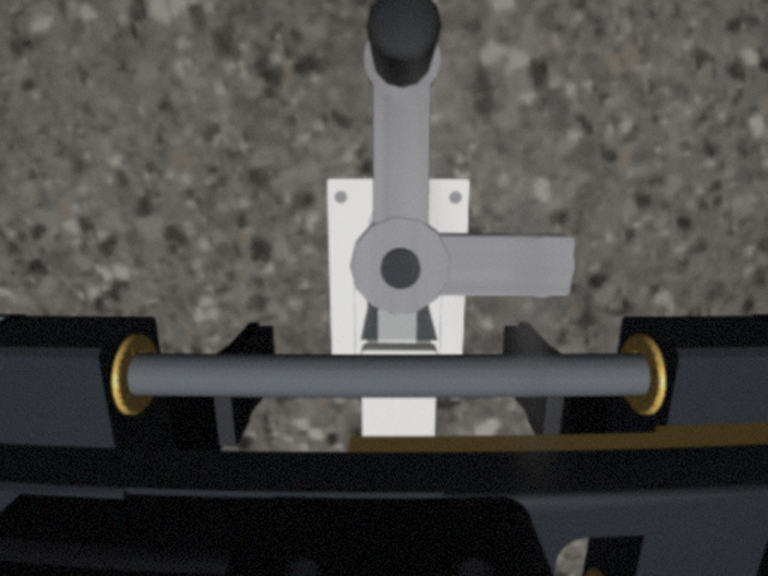

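View pics/s5.png

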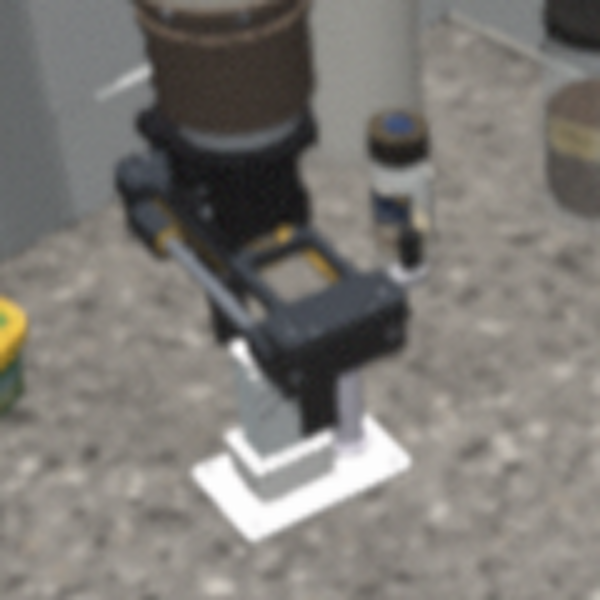

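Call:
{"api": "move_arm", "payload": {
  "series": [
    [[-0.08,0.12,0,-0.06,-0.04,-0.08,1],[0,0,0,0,0,0,1]]
  ]
}}

```text
time_s: 8.05
tcp_pos: [0.5172, 0.223, 0.1409]
ee_rot: [[0.007, -0.217, -0.976], [0.004, -0.976, 0.217], [-1.0, -0.006, -0.006]]
wrist_force: [0.3, -0.4, -0.5]
gripper_width: 0.998
```

Call:
{"api": "move_arm", "payload": {
  "series": [
    [[-0.04,0.05,0,-0.06,-0.05,-0.15,1],[0,0,0,0,0,0,1]]
  ]
}}

```text
time_s: 8.3
tcp_pos: [0.5135, 0.22, 0.132]
ee_rot: [[0.0, -0.217, -0.976], [-0.001, -0.976, 0.217], [-1.0, 0.001, -0.0]]
wrist_force: [0.6, -0.5, 0.1]
gripper_width: 0.999
```

Call:
{"api": "move_arm", "payload": {
  "series": [
    [[0,0,0,0.02,0.02,0,0.5],[0,0,0,0,0,0,0.3],[0,0,0,0,0,0,0],[0,0,0,0,0,0,0],[0,0,0,0,0,0,0],[0,0,0,0,0,0,0],[0,0,0,0,0,0,0]]
  ]
}}

```text
time_s: 9.18
tcp_pos: [0.515, 0.2214, 0.1321]
ee_rot: [[0.001, -0.217, -0.976], [-0.001, -0.976, 0.217], [-1.0, 0.001, -0.001]]
wrist_force: [-0.1, 1.4, -0.1]
gripper_width: 0.29
```

```bash
python3 w.py 6
```

```text
t 9.175 tcp [0.515  0.2214 0.1321] jawyaw -102.52674904558152 x [ 0.001 -0.001 -1.   ] w 0.2899066397124514 F [-0.1  1.4 -0.1] j6 [ 39.85528557  25.43849501 -20.29588022   0.09283714 -44.26799156
  37.551503  ]
```

View pics/w6.png

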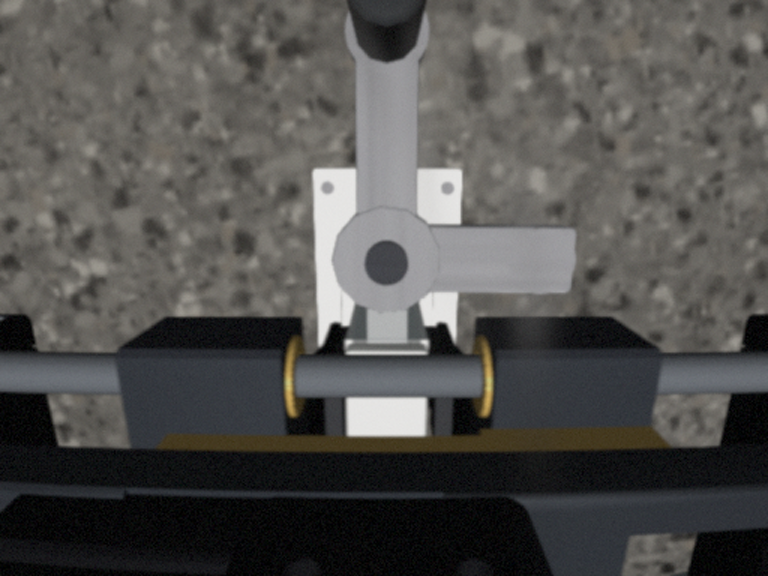

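Call:
{"api": "move_arm", "payload": {
  "series": [
    [[0,0,0,0,0,0.2,0],[0,0,0,0,0,0.3,0],[0,0,0,0,0,0.3,0],[0,0,0,0,0,0.3,0],[0,0,0,0,0,0.3,0],[0,0,0,0,0,0.4,0],[0,0,0,0,0,0.4,0],[0,0,0,0,0,0.4,0],[0,0,0,0,0,0.4,0],[0,0,0,0,0,0,0]]
  ]
}}

```text
time_s: 10.48
tcp_pos: [0.5125, 0.2197, 0.3223]
ee_rot: [[-0.0, -0.218, -0.976], [-0.0, -0.976, 0.218], [-1.0, 0.0, 0.0]]
wrist_force: [0.2, 0.5, -1.4]
gripper_width: 0.271
```

```bash
python3 w.py 7
python3 - <<'E'
from h import *
p,d=viewer.capture('scene'); zoom(p,(140,60,270,210),4,'pics/s7.png')
E
```

```text
t 10.475 tcp [0.5125 0.2197 0.3223] jawyaw -102.5754729430835 x [-0. -0. -1.] w 0.27147893972139286 F [ 0.2  0.5 -1.4] j6 [ 3.98557029e+01  1.43154292e+01 -6.35667617e+00  2.86503439e-03
 -6.93512009e+01  3.75678112e+01]
```

View pics/s7.png

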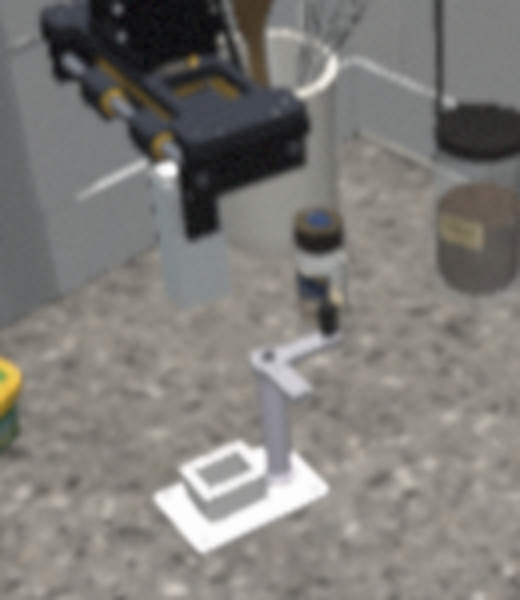

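View pics/w7.png

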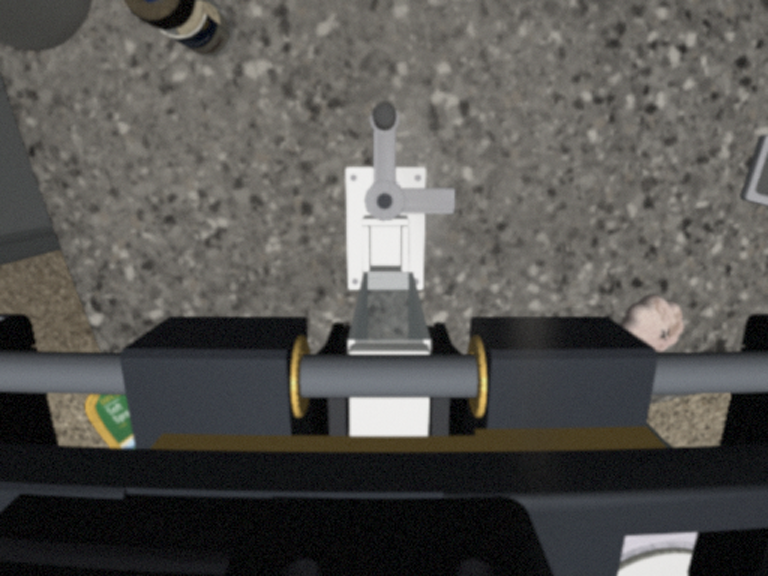

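The block is held upright and clear of the rack. Next I'll carry it high while turning −101°, to a point short of the checker where the wrist camera can see it.

Call:
{"api": "move_arm", "payload": {
  "series": [
    [[0,0,-0.97,0.013,-0.4,0.01,0],[0,0,-0.97,0.013,-0.4,0.01,0],[0,0,-0.97,0.013,-0.4,0.01,0],[0,0,-0.97,0.013,-0.4,0.01,0],[0,0,-0.97,0.013,-0.4,0.01,0],[0,0,-0.97,0.013,-0.4,0.01,0],[0,0,-0.97,0.013,-0.4,0.01,0],[0,0,-0.97,0.013,-0.4,0.01,0],[0,0,-0.97,0.013,-0.4,0.01,0],[0,0,-0.97,0.013,-0.4,0.01,0],[0,0,-0.97,0.013,-0.4,0.01,0],[0,0,-0.97,0.013,-0.4,0.01,0],[0,0,-0.97,0.013,-0.4,0.01,0],[0,0,0,0,0,0,0]]
  ]
}}

```text
time_s: 12.32
tcp_pos: [0.5111, -0.1041, 0.3028]
ee_rot: [[-0.04, -0.89, 0.454], [0.03, 0.453, 0.891], [-0.999, 0.049, 0.009]]
wrist_force: [0.7, 0.7, -1.0]
gripper_width: 0.276
```

```bash
python3 w.py 8
```

```text
t 12.325 tcp [ 0.5111 -0.1041  0.3028] jawyaw 153.0483500608297 x [-0.04   0.03  -0.999] w 0.27592813211858785 F [ 0.7  0.7 -1. ] j6 [  5.39697083  12.55532327 -10.82388234  -2.08033797 -68.72832955
 -31.5708371 ]
```

View pics/w8.png

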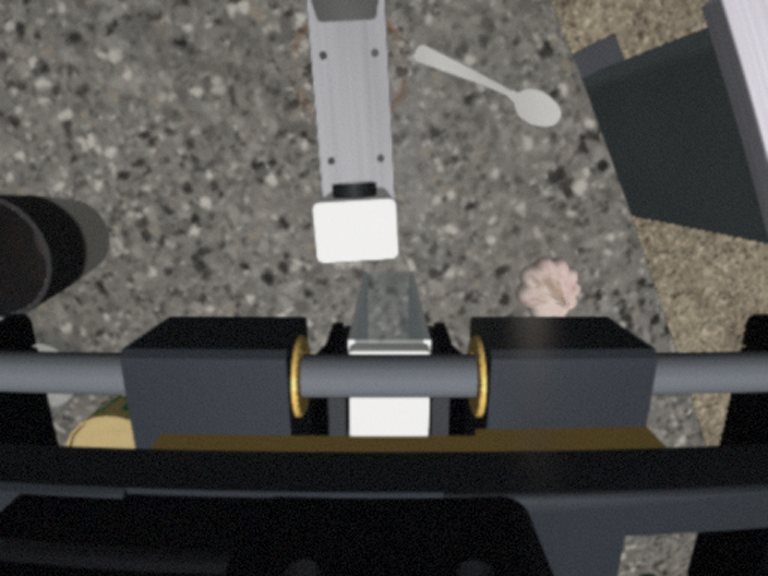

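The wrist view shows the lamp housing top at (313–398, 198–262) and the base screws at (323,55), (375,53), (331,160) and (380,158). The screws should lie symmetrically about the middle, so I'll use them.

Run:
```python
from h import *
z=np.load('pics/w8.npz'); c=viewer.camera_params('wrist'); c['pose']=z['pose']
f=lambda u,h: at_height(c,np.array(u,float)/1.5-.17,h)
hol=f([[323,55],[375,53],[331,160],[380,158]],.012); print(np.round(hol,4),hol.mean(0))
e=hol[0]-hol[2]; g=hol[1]-hol[3]; print([np.degrees(np.arctan2(v[1],v[0])) for v in (e,g)],np.linalg.norm(e),np.linalg.norm(hol[0]-hol[1]))
t=f([[313,204],[397,198],[319,263],[399,258]],.148); print(np.round(t,4),t.mean(0))
e=t[0]-t[1]; print(np.degrees(np.arctan2(e[1],e[0])),np.linalg.norm(e),np.linalg.norm(t[0]-t[2]))
ed=f([[312,60],[386,60],[325,193],[395,185]],.012)
for a,b in((0,2),(1,3)): v=ed[a]-ed[b]; print(np.degrees(np.arctan2(v[1],v[0])))
print(np.linalg.norm(ed[0]-ed[1]))
uv,P=cloud(c,z['d'],(200,125,275,180)); k=abs(P[:,2]-.148)<.006; print(k.sum(),cv2.minAreaRect(P[k,:2].astype(np.float32)*1000),np.median(P[k,2]))
m=P[k,:2].mean(0); print(m)
```

```text
[[ 0.4739 -0.2557  0.012 ]
 [ 0.4372 -0.239   0.012 ]
 [ 0.5061 -0.183   0.012 ]
 [ 0.4701 -0.1664  0.012 ]] [ 0.47181836 -0.2109922   0.012     ]
[np.float64(-113.90517853914962), np.float64(-114.34713262581941)] 0.07955734251360057 0.0402484790262392
[[ 0.5175 -0.1613  0.148 ]
 [ 0.4764 -0.1437  0.148 ]
 [ 0.5302 -0.1318  0.148 ]
 [ 0.49   -0.114   0.148 ]] [ 0.50351975 -0.13769306  0.148     ]
-23.18410352821691 0.04475353730817067 0.032071496629667566
-112.92258154067733
-112.58428382129578
0.057335266985565646
2283 ((504.50921630859375, -138.20462036132812), (34.30641555786133, 46.18345642089844), 66.01441192626953) 0.1473633945106131
[ 0.50408233 -0.13893551]
```

Run:
```python
from h import *
z=np.load('pics/w7.npz'); c=viewer.camera_params('wrist'); c['pose']=z['pose']
tcp=np.array([.5125,.2197,.3223]); R=np.array([[0,-.218,-.976],[0,-.976,.218],[-1,0,0]])
e=at_height(c,np.array([[349,341],[430,341]])/1.5-.17,.3223-.0241); print((e-tcp)@R)
b=at_height(c,np.array([[369,272],[411,272],[353,340],[425,340]])/1.5-.17,.3223-.1241); print((b-tcp)@R)
zoom(z['p'],(200,170,310,300),6,'pics/w7z.png')
```

```text
[[ 0.0241     -0.01033762 -0.02038223]
 [ 0.0241      0.01162915 -0.02039018]]
[[ 0.1241     -0.00898099 -0.01732738]
 [ 0.1241      0.01137884 -0.01733819]
 [ 0.1241     -0.01739664  0.01776617]
 [ 0.1241      0.01889781  0.01775226]]
```

View pics/w7z.png

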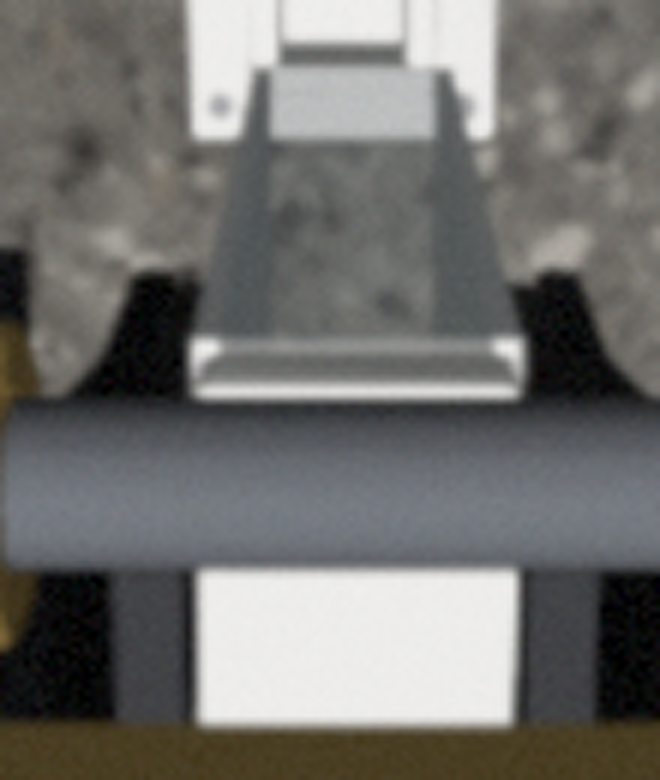

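Call:
{"api": "move_arm", "payload": {
  "series": [
    [[-0.2,-0.28,0.35,0,0,0.5,0],[0,0,0,-0.1,-0.3,0,0],[0,0,0,-0.15,-0.4,0,0],[0,0,0,-0.2,-0.5,0,0],[0,0,0,-0.15,-0.45,0,0],[0,0,0,0,0,0,0]]
  ]
}}

```text
time_s: 13.12
tcp_pos: [0.4728, -0.2029, 0.3386]
ee_rot: [[0.007, -0.92, 0.392], [-0.003, 0.392, 0.92], [-1.0, -0.008, -0.0]]
wrist_force: [-0.2, 1.0, -1.1]
gripper_width: 0.277
```

Call:
{"api": "move_arm", "payload": {
  "series": [
    [[0.02,0.05,-0.1,-0.01,-0.14,0,0],[0,0,0,0,0,-0.3,0],[0,0,0,0,0,-0.4,0],[0,0,0,0,0,-0.2,0],[0,0,0,0,0,0,0]]
  ]
}}

```text
time_s: 13.75
tcp_pos: [0.4734, -0.2104, 0.2855]
ee_rot: [[0.003, -0.916, 0.401], [-0.002, 0.401, 0.916], [-1.0, -0.004, -0.0]]
wrist_force: [0.5, 0.4, -1.3]
gripper_width: 0.275
```

```bash
python3 w.py 9
python3 - <<'E'
from h import *
p,d=viewer.capture('scene'); zoom(p,(240,130,390,320),3.1,'pics/s9.png')
E
```

```text
t 13.75 tcp [ 0.4734 -0.2104  0.2855] jawyaw 156.38345518434807 x [ 0.003 -0.002 -1.   ] w 0.27456661531761906 F [ 0.5  0.4 -1.3] j6 [ -5.96513253  11.83857598 -15.15175161   0.07461684 -62.81300923
 -17.68539705]
```

View pics/w9.png

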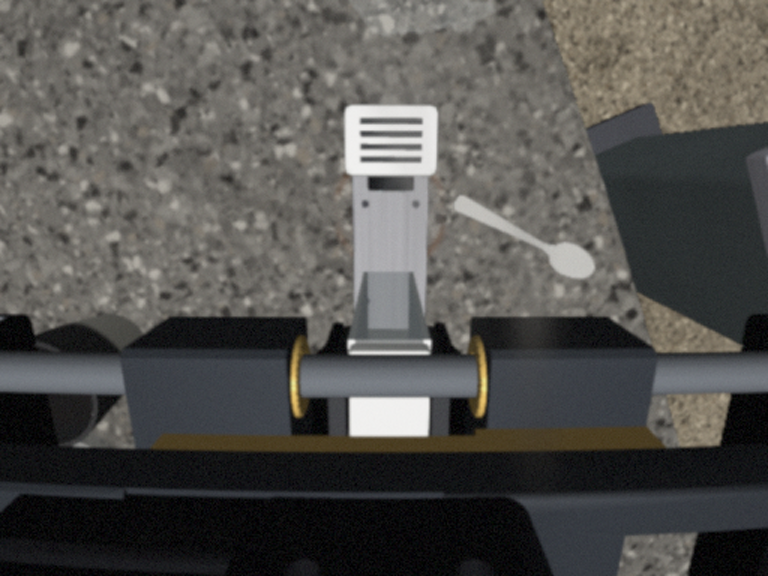

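View pics/s9.png

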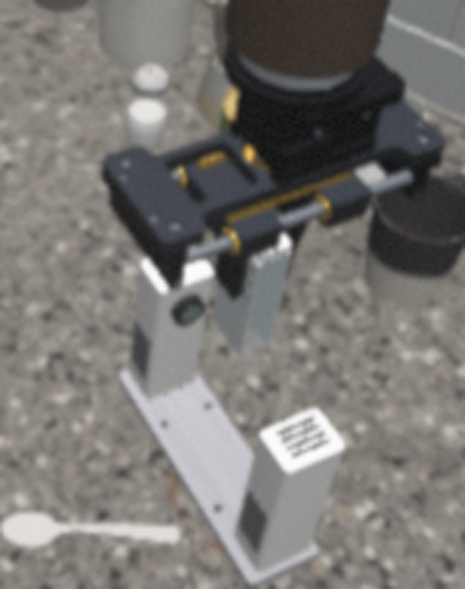

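Call:
{"api": "move_arm", "payload": {
  "series": [
    [[0,0,0,-0.02,-0.02,-0.3,0],[0,0,0,0,0,-0.3,0],[0,0,0,0,0,-0.3,0],[0,0,0,0,0,0,0]]
  ]
}}

```text
time_s: 14.35
tcp_pos: [0.4754, -0.2122, 0.2362]
ee_rot: [[0.015, -0.917, 0.399], [-0.005, 0.399, 0.917], [-1.0, -0.016, 0.002]]
wrist_force: [0.8, 0.0, -0.5]
gripper_width: 0.276
```

Call:
{"api": "move_arm", "payload": {
  "series": [
    [[0.04,0.11,0,-0.06,0.01,-0.2,0],[0,0,0,0,0,-0.25,0],[0,0,0,0,0,0,0]]
  ]
}}

```text
time_s: 14.72
tcp_pos: [0.4727, -0.2118, 0.2097]
ee_rot: [[0.003, -0.917, 0.399], [0.0, 0.399, 0.917], [-1.0, -0.003, 0.001]]
wrist_force: [0.3, -0.5, -1.0]
gripper_width: 0.271
```

Call:
{"api": "move_arm", "payload": {
  "series": [
    [[0,0.03,-0.03,-0.02,0,-0.12,0],[0,0,0,0,0,0,0],[0,0,0,0,0,0,0]]
  ]
}}

```text
time_s: 15.1
tcp_pos: [0.4719, -0.2119, 0.2025]
ee_rot: [[-0.0, -0.915, 0.402], [-0.0, 0.402, 0.915], [-1.0, 0.0, -0.0]]
wrist_force: [-0.6, 0.2, -2.0]
gripper_width: 0.271
```

```bash
python3 w.py 10
python3 - <<'E'
from h import *
p,d=viewer.capture('scene'); zoom(p,(240,130,390,320),3.1,'pics/s10.png')
p2,d2=viewer.capture('scene'); zoom(p2,(150,110,270,210),4,'pics/s10r.png')
c=viewer.camera_params('scene')
# projected expectations: block bottom edge corners & cap
t=np.radians(-113.9); R=np.array([[np.cos(t),-np.sin(t),0],[np.sin(t),np.cos(t),0],[0,0,1]])
P=np.array([[x,y,z] for z in(.08,.18) for x in(-.018,.018) for y in(-.012,.012)])@R.T+[.472,-.2115,0]
print(np.round((proj(c,P)-[240,130])*3.1))
print(r.sense()['tcp_pos'],r.sense()['time_s'])
E
```

```text
t 15.1 tcp [ 0.4719 -0.2119  0.2025] jawyaw 156.27410364134826 x [-0. -0. -1.] w 0.2711364768078595 F [-0.6  0.2 -2. ] j6 [-6.18374676e+00  1.66647430e+01 -2.18366669e+01  2.06633833e-02
 -5.15229614e+01 -1.75550062e+01]
[[195. 390.]
 [223. 379.]
 [221. 429.]
 [250. 417.]
 [211. 302.]
 [242. 291.]
 [240. 341.]
 [271. 329.]]
[ 0.47182861 -0.2118812   0.2024532 ] 15.25
```

View pics/w10.png

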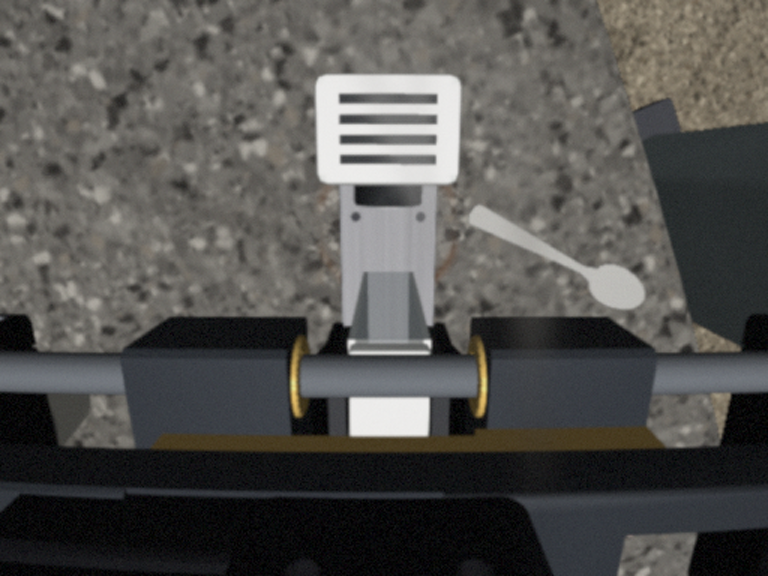

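View pics/s10.png

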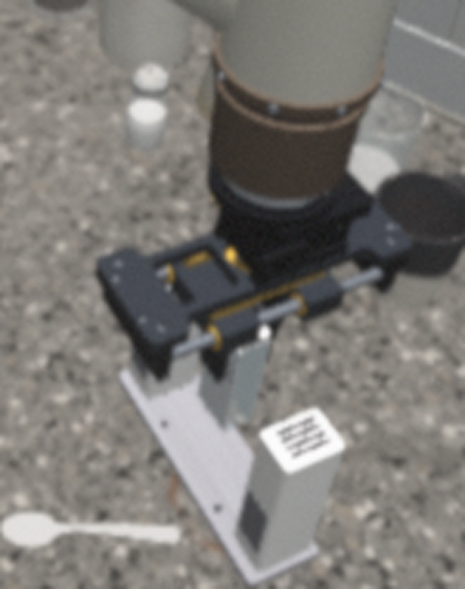

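View pics/s10r.png

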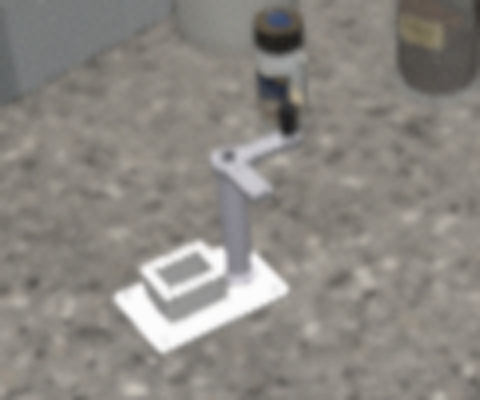

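The block sits where the projection puts it, and the lever is still open. In the wrist view the block and the sensor are both centred at column 388. I'm handing in.

Run:
```python
from h import *
r.finish_job(); s=r.sense(); print(s['time_s'],s['tcp_pos'],s['gripper_width'])
```

```text
the job is handed in; nothing more can be done
the job is handed in; nothing more can be done
```

I swung the cam lever open, drew the block out of the rack by its two frosted faces, and handed the job in at about 15.3 s of the 54 s, with the block still held in the light path. No verdict was reported.

**Lever:** I pushed it to about its stop. The last scene picture shows it still open, with the handle arm along the rack's +x.

**Grip:** The opening reads 0.27, about 24 mm, which matches the block's width. The block's place in the wrist picture did not change from the lift to the end, so it has not slipped.

**Position:** These figures come from the measured tool pose and my camera measurement of the checker.

| Check | Estimate | Limit |
|---|---|---|
| Along the beam | within about 2 mm | 15 mm |
| Across the beam | within about 2 mm | 7 mm |
| Height | about 1.6 mm low | 10 mm |
| Square to the beam | about 0.2° off | 8° |
| Upright | about 0° off | 6.9° |

The scene picture agrees with where the block's corners should project, to within 1–3 camera pixels.

**Disagreements and limits:**
- The estimates of the rack's yaw ranged from −11.3° to −12.9°; I used about −12.2°.
- On one view the detector placed the lever pin on the arm instead, so I took the pin from the picture and depth data.
- I judged contact with the clear faces and the checker only from the pictures and the wrist force, which never read over about 2 N. I did not re-measure the other kitchen things at the end, but no part of the planned path went near them.

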